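# Slide the terminal cover off a lab interface unit

### The arm

A 6-joint arm with a two-finger parallel gripper is mounted at the origin on the work surface. World frame = base frame: x ahead of the robot, y to its left, z up, the work surface at z = 0. Lengths are in m, angles in rad, forces in N, time in s.
With the tool pointing down it reaches from about 0.225 to 0.875 m from the base axis. Payload 3.4 kg.
Tool frame: the origin (TCP) lies at the very end of the fingers, on their centre line; the grasp point (between the pads) lies 19 mm behind it; z points along the fingers, y is the direction in which the jaws open and shut (so a half turn about z gives the same grasp; the last joint's range is limited). The gripper opens to 85 mm and grips with 20 to 120 N. Pads are 22 mm wide; open, the fingers measure 114 mm over their backs; the gripper's body (76 mm by 85 mm) begins 54 mm behind the grasp point. The pads swing forward as they close: fully open they stand 13 mm farther back than shut.
Start: joints at [1.016, 0.276, 1.505, -0, 1.361, -0.121], TCP at [0.242, 0.522, 0.208] pointing down, gripper open.
Joint ranges: [-2.89, 2.89], [-0.75, 2.08], [0.22, 2.7], [-1.18, 4.32], [0.11, 2.71], [-2.7, 2.7]. Speed limits (rad/s): [2.57, 2.57, 3.14, 3.14, 3.14, 3.14].

### API

Orientations are given as a unit quaternion [w, x, y, z].
In Python, from rig import manip, eyes gives the robot as it stands. The module is installed in compiled form; this text tells all that it offers.
- The arm moves only by the tool servo_tool, never from a script. Its argument "deltas" is one flat list of numbers, 6 for each row, row after row: the shift along the tool's x, y, z in cm, then the turn, a rotation vector about the tool's x, y, z in degrees. A call has 1 to 20 rows; each row shifts and turns the pose as measured when the row begins, along the tool's axes as they then stand; what a row does not reach is not made up. A row lasts 1/10 s, in which the tool goes at most 50 mm and 8.59 degrees, less where a joint would pass 70% of its speed; a pose out of reach is approached as far as the arm can. A call with a gripper value outside its range is refused whole. "jaw" is the finger opening in cm, from 0 to 8.54, set as the call begins (left out, the last holds). The fingers move at their own pace and stop on an object; "grip_force" is the grip in N (left out, the last holds). Time passes only in rows, so rows that do not move let the fingers close. It gives the time, the measured TCP pose, the force and the opening at its end, in the units of the state.
- manip.get_state(): the state, without advancing time (a new reading comes with each control period).
- eyes.get_image(name): name is "scene" or "side" or "wrist"; returns (picture, depth): 384x512x3 uint8, red, green, blue; 384x512 float32, m along the optical axis (not along the pixel's ray), 0 where there is no reading.
- eyes.get_calibration(name): a dict with "camera_matrix" (3x3 intrinsics, pixels), "rvec" (rotation vector, rad) and "tvec" (3), from world to camera coordinates, as OpenCV has them. Camera axes: x right, y down, z forward; pixel columns grow to the right and rows downward; lengths in m; the calibration is good to about 2 mm. A picture is of the moment at which its call begins: read the wrist's pose just before it. get_calibration takes no time and is no camera call; for the wrist camera it gives the pose at the moment of the call.
- manip.sign_off(): hands the job in, once; it reports no verdict.
The state is a dict: "clock": time; "qpos": joint angles; "qd": joint speeds; "effort": joint torques, N m; "position": TCP position; "ee_rot": TCP orientation; "contact_force": force on the tool from outside, world axes, zero at the start; "moment": the same for the moment, N m; "width": finger opening in m.
Only numpy, scipy, OpenCV 4.12 (cv2) and the standard library are available. Lean on these libraries where they do the work, as an engineer would, in place of code of your own. Each camera call takes 0.05 s, during which the arm holds its last target.

### The job

Open the terminal compartment of the interface unit that stands on the bench: press its snap tab in with the fingertips until the cover springs free, then push the cover with the fingers along its rails right off its seat, so that the whole terminal recess lies open and the cover rests flat on the plain top of the unit beyond the rails. Only press and push: do not lift or carry the cover or let it fall off the unit, and leave the screwdriver, the jar and the plug on the bench as they are.

Things in the scene. Friction and masses are not known exactly. Their poses are not given: they have to be found in the camera images.
- unit: Interface unit: flat light-grey casing fixed on the bench. Origin: on the bench under the centre of the cover's seat. x: along its length, the way the cover slides off; z up. Casing x = -120 to +210, y = -85 to +85 mm; plain flat top 55 mm above the bench, empty beyond x = +45. Two bosses with spring plungers, 10 mm above the top, at x = -78 to -60, y = +-37 to +-51 mm.
- recess (a point): Centre of the mouth of the terminal recess, level with the casing's top, under the cover at first; at (5, 0, 55) mm in the unit's frame. 70 mm long (unit x = -30 to +40), 100 mm wide, 22 mm deep, brass terminals inside.
- rail_end (a point): Middle between the far ends of the two guide rails, on the casing's top, where the seat ends: at (45, 0, 55) mm in the unit's frame. The rails, 10 mm high, run from unit x = -55 to +45 mm at y = +-55 to +-70 mm; their lips reach over the cover's side flanges, with 2 mm play.
- cover: Terminal cover: loose dark-grey plastic, 110 mm long (x), 120 mm wide over 5 mm high side flanges, about 90 g. Origin: centre of its underside, at first at (0, 0, 55) mm in the unit's frame, axes parallel. The hook of the tab holds it. Tab pressed: plungers push it 15 mm along the unit's x in about half a second, past the hook; it stays free when the tab is let go, and then slides at about 1 N.
- cover_face (a point): Middle of the upright near face of the cover's hood, the face to push: at (-40, 0, 15) mm in the cover's frame, facing its -x, 96 mm wide. The closed hood is 30 mm high and reaches from x = -40 to +55 mm of the cover. Before the face a ledge 9 mm high, with the window for the hook, reaches to x = -55 mm. After 100 mm of travel the cover is off its seat; from 155 mm on it overhangs the far end.
- cover_corner_l (a point): Lower near corner of the cover on its +y side: at (-55, +60, 0) mm in the cover's frame.
- cover_corner_r (a point): Lower near corner of the cover on its -y side: at (-55, -60, 0) mm in the cover's frame.
- tab_pad (a point): Centre of the top of the snap tab's ribbed thumb pad, 24 mm along the unit's x, 26 mm across; at (-80, 0, 63) mm in the unit's frame when not pressed, 8 mm above the casing. Its inner edge is 13 mm from the seated cover. Press straight down with about 7 to 9 N: it sinks 3.5 mm to free the cover, 5 mm to its stop, and springs back when let go.
- tab (a joint): Angle of the snap tab, a dark-grey spring tongue rooted at the casing's near end: 0 = up, hook in the cover's window; about 0.11 rad = hook clear of the cover; 0.17 rad = pressed to its stop.
- screwdriver: Bystander: a screwdriver with orange handle, 170 mm long, lying on the bench beside the unit (+y side). Leave it.
- jar: Bystander: a glass jar with white cap, 48 mm across, 62 mm high, on the bench beside the unit (-y side). Leave it.
- plug: Bystander: a plug-in terminal block, light-grey plastic, 56 x 18 x 20 mm, on the bench beside the unit (-y side). Leave it.
Things that resemble listed ones, but are neither listed nor needed, are in the scene too. There is more than one size of the cover; the one meant has the size given above.

How it is judged:
On the way, in this order (a step that is already met when the one before it is completed fails the run):
1. the fingers press the snap tab in (value of joint tab above 0.09 rad and contact force between the fingers and anything else above 0.5 N).
2. the cover has come free of the hook (x of cover in the frame of unit above 0.01 m), for 0.1 s.
3. the fingers push the cover along (x of cover in the frame of unit above 0.03 m and contact force between the fingers and cover above 0.2 N).
At the end, for the whole second after the job is handed in: Both near corners of the cover lie beyond the end of the rails (past 44 mm along the unit's x), so that the recess is open; the cover lies flat on the unit's top (underside within 4 mm of it, tilt under 0.05 rad) and at rest; the snap tab is up again (x of each of cover_corner_l, cover_corner_r in the frame of unit above 0.044 m and height (world z) of cover between 0.051 and 0.059 m and angle between cover's own z axis and vertical below 0.05 rad and linear speed of cover below 0.01 m/s and value of joint tab below 0.03 rad); the robot touches nothing.
It fails at once if the cover is lifted more than 12 mm off the unit (height (world z) of cover above 0.067 m).
It fails at once if the cover is tipped by more than 0.3 rad (angle between cover's own z axis and vertical above 0.3 rad).
It fails at once if the cover falls off the unit (height (world z) of cover below 0.043 m).
It fails at once if the screwdriver, the jar or the plug is moved more than 15 mm (distance of any of screwdriver, jar, plug from where it was at the start of the episode above 0.015 m).
It also fails if it takes over 38 s, if anything falls off the work surface, if the arm or the gripper's body presses on something with over 40 N, if the wrist force passes 120 N, or if a joint passes its speed limit or range.

## Working session

There is one attempt and no reset: what is moved stays moved. The work goes in short steps, Python scripts to look and compute and a tool call to move; the robot and the scene stay as the last step left them, time stands still between calls to the robot, and variables do not carry over. Pictures are saved under pics/ and viewed, and the job is handed in when it is done.

Besides the shell and the picture viewer there is one more tool, called after "Request:" as name(argument=value, ...) on one line, values as JSON. servo_tool: Moves the arm, as the interface text tells. Its arguments: {"type":"object","properties":{"deltas":{"type":"array","items":{"type":"number"}},"jaw":{"type":"number"},"grip_force":{"type":"number"}},"required":["deltas"]}

```bash
mkdir -p pics; python3 - <<'E'
from rig import manip, eyes
import cv2,numpy as np
s=manip.get_state();print({k:np.round(v,3) for k,v in s.items()})
for n in("scene","side"):
    p,d=eyes.get_image(n);cv2.imwrite(f"pics/{n}0.png",p[:,:,::-1]);np.save(f"{n}0d.npy",d)
    c=eyes.get_calibration(n);np.savez(f"{n}c.npz",**c);print(n,c)
E
```

```text
{'clock': np.float64(0.0), 'qpos': array([ 1.016,  0.277,  1.506,  0.   ,  1.361, -0.121]), 'qd': array([ 0.   ,  0.   ,  0.   , -0.002, -0.001, -0.001]), 'effort': array([-1.0000e-03, -4.1675e+01, -2.4581e+01, -0.0000e+00,  1.1000e-02,
       -0.0000e+00]), 'position': array([0.241, 0.521, 0.207]), 'ee_rot': array([-0.   ,  0.215,  0.977, -0.001]), 'contact_force': array([-0.174, -0.235,  0.28 ]), 'moment': array([ 0.025,  0.043, -0.004]), 'width': np.float64(0.085)}
scene {'camera_matrix': array([[361.35338717,   0.        , 253.23358131],
       [  0.        , 361.35338717, 190.9255362 ],
       [  0.        ,   0.        ,   1.        ]]), 'rvec': array([ 2.14902118,  1.0731996 , -0.45221768]), 'tvec': array([-0.37791875, -0.2761548 ,  1.06119702])}
side {'camera_matrix': array([[495.11507163,   0.        , 252.74495476],
       [  0.        , 495.11507163, 189.20959387],
       [  0.        ,   0.        ,   1.        ]]), 'rvec': array([ 2.17849498, -0.3613552 ,  0.1549384 ]), 'tvec': array([-0.55636963,  0.18893018,  1.01161402])}
```

View pics/scene0.png

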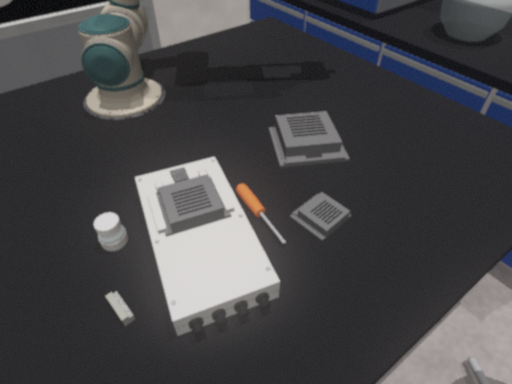

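View pics/side0.png

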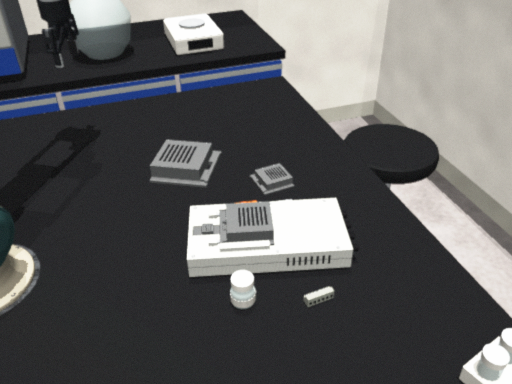

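```bash
cat > h.py <<'E'
import cv2,numpy as np
def cal(n): return dict(np.load(f"{n}c.npz"))
def proj(n,P,c=None):
    c=c or cal(n); return cv2.projectPoints(np.array(P,float).reshape(-1,1,3),c["rvec"],c["tvec"],c["camera_matrix"],None)[0].reshape(-1,2)
def onz(n,uv,z,c=None):
    c=c or cal(n);R=cv2.Rodrigues(c["rvec"])[0];K=c["camera_matrix"]
    C=-R.T@c["tvec"].ravel();o=[]
    for u,v in uv:
        r=R.T@np.linalg.solve(K,[u,v,1]);o.append(C+r*(z-C[2])/r[2])
    return np.array(o)
def unitpts(p,P):
    x,y,a=p;P=np.array(P,float).reshape(-1,3);c,s=np.cos(a),np.sin(a)
    return np.c_[x+c*P[:,0]-s*P[:,1],y+s*P[:,0]+c*P[:,1],P[:,2]]
E
python3 - <<'E'
from h import *
print(proj("scene",[[0,0,0],[.242,.522,.208]]),proj("side",[[0,0,0],[.242,.522,.208]]))
a=cv2.imread("pics/scene0.png");cv2.imwrite("pics/sc.png",cv2.resize(a[145:335,90:290],None,fx=3.2,fy=3.1,interpolation=cv2.INTER_CUBIC)) 
a=cv2.imread("pics/side0.png");cv2.imwrite("pics/sd.png",cv2.resize(a[185:315,170:370],None,fx=4,fy=4,interpolation=cv2.INTER_CUBIC))
E
```

```text
[[124.54662004  96.89071364]
 [319.92911198   6.12912605]] [[-19.55948731 281.67784438]
 [ 71.2825349   72.43837393]]
```

View pics/sc.png

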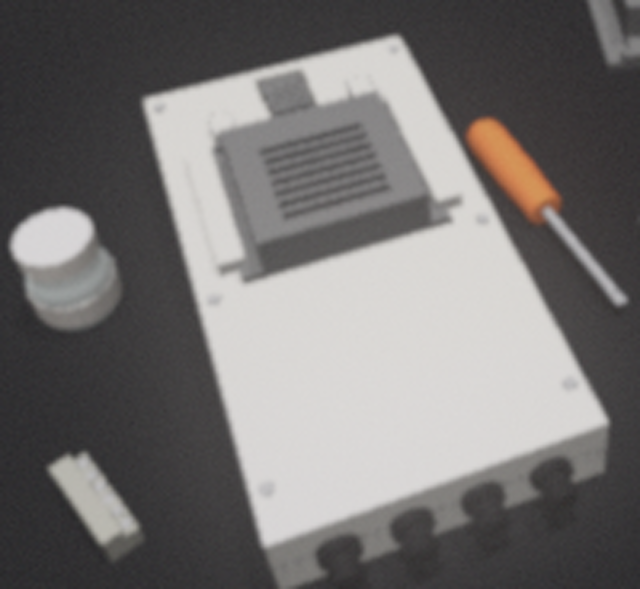

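View pics/sd.png

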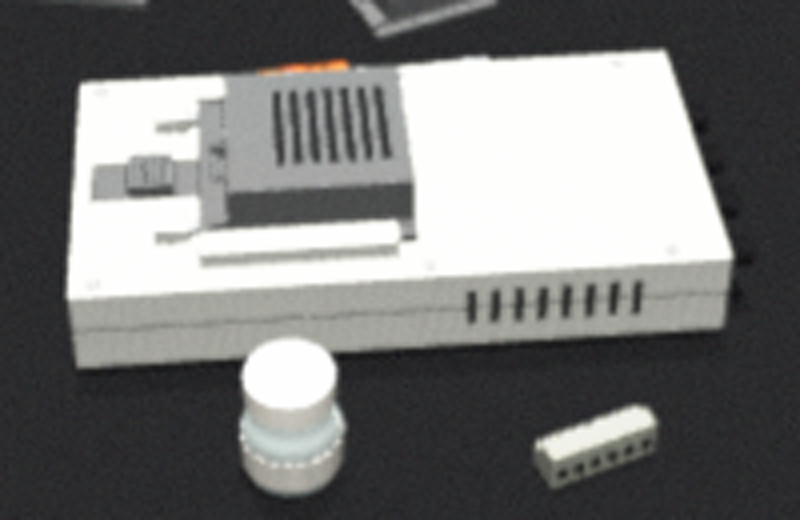

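```bash
python3 - <<'E'
from h import *
from scipy.optimize import least_squares
C=np.array([[-120,-85,55],[-120,85,55],[210,85,55],[210,-85,55]])/1000
sc=(np.array([(145,98),(402,36),(607,424),(263,545)])+.5)/[3.2,3.1]-.5+[90,145]
sd=(np.array([(67,298),(82,82),(666,52),(732,262)])+.5)/4-.5+[170,185]
print(onz("scene",sc,.055),onz("side",sd,.055))
for m in("scene","side","both"):
    def f(p):
        W=unitpts(p,C);r=[]
        if m!="side":r.append(proj("scene",W)-sc)
        if m!="scene":r.append(proj("side",W)-sd)
        return np.ravel(r)
    s=least_squares(f,[.45,-.1,0]);print(m,s.x,np.round(s.fun,1))
    p=s.x
np.save("pose.npy",p)
print(unitpts(p,np.array([[-80,0,63],[0,0,55]])/1000))
print("tab px",proj("scene",unitpts(p,[[-.08,0,.063]])),proj("side",unitpts(p,[[-.08,0,.063]])))
E
```

```text
[[ 0.40653973 -0.13227259  0.055     ]
 [ 0.45144301  0.03246061  0.055     ]
 [ 0.76966086 -0.05268044  0.055     ]
 [ 0.72575032 -0.21628568  0.055     ]] [[ 0.40558282 -0.13363113  0.055     ]
 [ 0.44980825  0.03313292  0.055     ]
 [ 0.76928693 -0.05220924  0.055     ]
 [ 0.72410824 -0.21917327  0.055     ]]
scene [ 0.54476854 -0.08053082 -0.25986481] [ 0.3  0.  -0.2 -0.2  0.1 -0.2 -0.2  0.2]
side [ 0.54362537 -0.08169718 -0.26152785] [-0.  -0.3  0.1  0.5 -0.   0.5 -0.1 -0.4]
both [ 0.54434482 -0.0807499  -0.25993701] [ 0.1 -0.  -0.4 -0.2 -0.2 -0.3 -0.5  0.1  0.3 -0.6  0.3  0.2  0.   0.1
  0.1 -0.9]
[[ 0.46703233 -0.06018833  0.063     ]
 [ 0.54434482 -0.0807499   0.055     ]]
tab px [[180.15790004 174.92787815]] [[207.37087955 226.24696218]]
```

```bash
cat > g.py <<'E'
from h import *
from rig import manip
from scipy.spatial.transform import Rotation as Ro
def go(ux,uy,z):
    p=np.load("pose.npy");s=manip.get_state();q=s["ee_rot"];R=Ro.from_quat([q[1],q[2],q[3],q[0]])
    M=R.as_matrix();c,si=np.cos(p[2]),np.sin(p[2])
    U=np.array([[c,-si,0],[si,c,0],[0,0,1]])
    best=None
    for k in(1,-1):
        T=np.c_[U[:,0]*k,-U[:,1]*k,[0,0,-1]]
        print("turn(deg,tool)",np.round(np.degrees((R.inv()*Ro.from_matrix(T)).as_rotvec()),2))
    t=unitpts(p,[[ux/1000,uy/1000,z/1000]])[0]
    rel=U.T@(s["position"]-[p[0],p[1],0])*1000
    print("clock",s["clock"],"tcp unit mm",np.round(rel,1),"F unit",np.round(U.T@s["contact_force"],2),"w",s["width"],"q",np.round(s["qpos"],2))
    print("shift tool now cm",np.round(M.T@(t-s["position"])*100,2))
E
python3 -c "
from g import *
go(-83,0,100)"
```

```text
turn(deg,tool) [-3.0000e-02  1.4000e-01  1.7004e+02]
turn(deg,tool) [-0.09 -0.02 -9.96]
clock 0.1 tcp unit mm [-447.5  504.   207.5] F unit [-0.06 -0.32  0.44] w 0.08530757045853275 q [ 1.02  0.28  1.51  0.    1.36 -0.12]
shift tool now cm [-44.62 -43.31  10.81]
```

Request:
servo_tool(deltas=[0,0,0,0,0,-5,0,0,0,0,0,-5,-2.8,-3.87,0,0,0,0,-2.8,-3.87,0,0,0,0,-2.8,-3.87,0,0,0,0,-2.8,-3.87,0,0,0,0,-2.8,-3.87,0,0,0,0,-2.8,-3.87,0,0,0,0,-2.8,-3.87,0,0,0,0,-2.8,-3.87,0,0,0,0,-2.8,-3.87,0,0,0,0,-2.8,-3.87,0,0,0,0,-2.8,-3.87,0,0,0,0,-2.8,-3.87,0,0,0,0,-2.8,-3.87,0,0,0,0,0,0,0,0,0,0], jaw=0)

```text
clock: 1.7
position: [0.476, -0.0779, 0.2024]
ee_rot: [-0.001, 0.122, 0.992, -0.003]
contact_force: [-0.3, 0.2, 0.0]
width: 0.0001
```

```bash
python3 -c "
from g import *
go(-83,0,85)"
```

```text
turn(deg,tool) [ 1.4000e-01 -5.5000e-01 -1.7918e+02]
turn(deg,tool) [-0.35 -0.09  0.82]
clock 1.7 tcp unit mm [-66.7 -14.8 202.4] F unit [-0.32  0.15  0.  ] w 0.00010982256336550723 q [-0.3   0.14  1.7  -0.01  1.3  -1.63]
shift tool now cm [ 1.59  1.58 11.73]
```

Request:
servo_tool(deltas=[0.8,0.75,0,0,0,0.8,0.8,0.75,2,0,0,0,0,0,3,0,0,0,0,0,3,0,0,0,0,0,2,0,0,0,0,0,0.5,0,0,0,0,0,0,0,0,0])

```text
clock: 2.4
position: [0.4572, -0.0498, 0.0941]
ee_rot: [-0.003, 0.13, 0.992, -0.001]
contact_force: [-0.6, 0.3, -0.1]
width: -0.0002
```

```bash
python3 - <<'E'
from g import *
from rig import eyes
go(-83,0,72)
p,d=eyes.get_image("wrist");q,d=eyes.get_image("side")
cv2.imwrite("pics/w1.png",p[:,:,::-1])
a=q[:,:,::-1];cv2.imwrite("pics/s1.png",cv2.resize(a[145:295,150:350],None,fx=4,fy=4,interpolation=cv2.INTER_CUBIC))
E
```

```text
turn(deg,tool) [   0.59   -0.21 -180.  ]
turn(deg,tool) [-0.13 -0.38  0.  ]
clock 2.4 tcp unit mm [-92.2   7.5  94.1] F unit [-0.62  0.13 -0.07] w -0.00018146782131820937 q [-0.26  0.21  1.91 -0.    1.03 -1.57]
shift tool now cm [-0.93 -0.74  2.21]
```

View pics/w1.png

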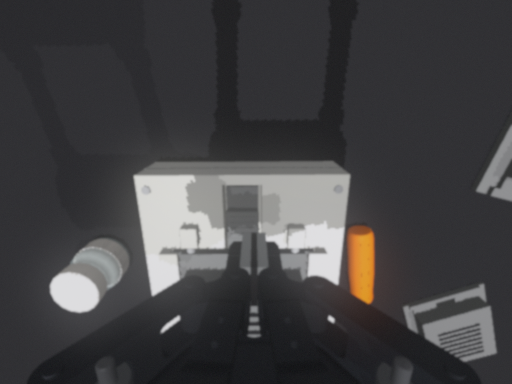

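View pics/s1.png

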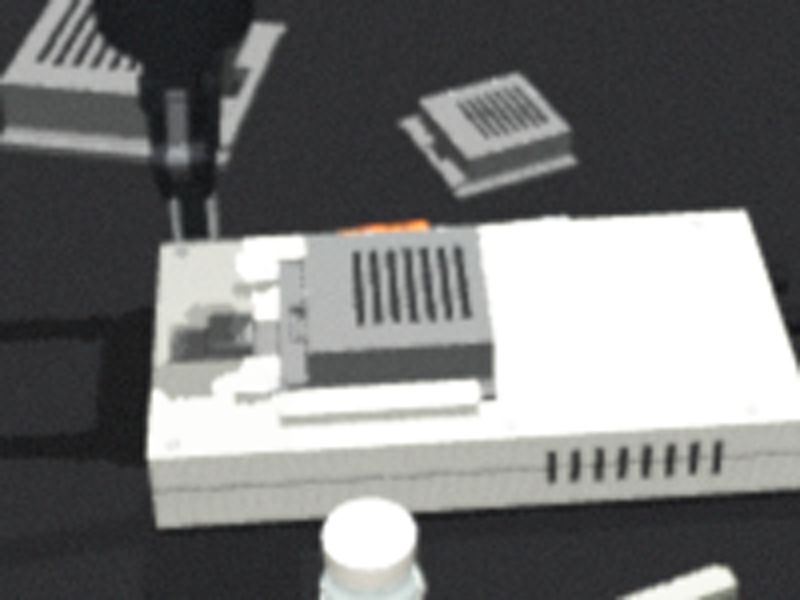

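Request:
servo_tool(deltas=[-0.9,-0.7,0,0,0,0,0,0,0,0,0,0,0,0,1,0,0,0,0,0,0,0,0,0,0,0,0,0,0,0])

```text
clock: 3.0
position: [0.4691, -0.0613, 0.0878]
ee_rot: [0.002, 0.13, 0.992, -0.002]
contact_force: [-0.1, -0.2, 0.5]
width: -0.0001
```

```bash
python3 -c "
from g import *
go(-83,0,68)
from rig import eyes
q,d=eyes.get_image('side')
a=q[:,:,::-1];cv2.imwrite('pics/s2.png',cv2.resize(a[145:295,150:350],None,fx=4,fy=4,interpolation=cv2.INTER_CUBIC))
go(-83,0,68)
"
```

```text
turn(deg,tool) [  0.38   0.23 179.96]
turn(deg,tool) [-0.15  0.24 -0.04]
clock 3.0 tcp unit mm [-77.7  -0.5  87.8] F unit [-0.02 -0.17  0.45] w -0.00011547844751697501 q [-0.28  0.23  1.9  -0.    1.01 -1.58]
shift tool now cm [0.54 0.06 1.98]
turn(deg,tool) [  0.33   0.23 179.96]
turn(deg,tool) [-0.15  0.21 -0.04]
clock 3.05 tcp unit mm [-78.   -0.6  87.7] F unit [-0.38 -0.06  0.49] w -0.00011268664880511284 q [-0.28  0.23  1.9  -0.    1.01 -1.58]
shift tool now cm [0.51 0.06 1.97]
```

View pics/s2.png

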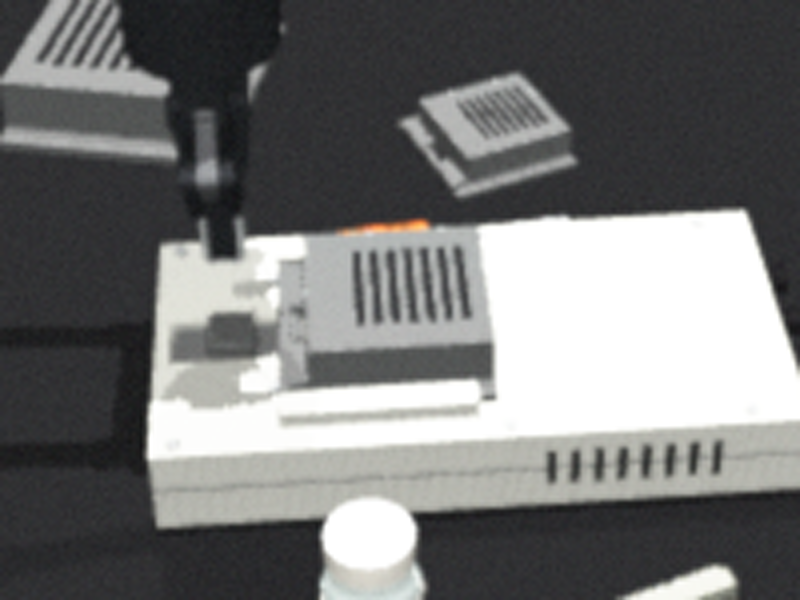

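Request:
servo_tool(deltas=[0.3,0.05,1,0,0,0,0,0,0.6,0,0,0,0,0,0,0,0,0,0,0,0,0,0,0])

```text
clock: 3.45
position: [0.465, -0.0597, 0.0698]
ee_rot: [0.001, 0.13, 0.992, -0.001]
contact_force: [-0.3, 0.7, 0.1]
width: -0.0
```

```bash
python3 -c "
from g import *
go(-82,0,58)
"
```

```text
turn(deg,tool) [  0.19   0.23 179.95]
turn(deg,tool) [-0.14  0.12 -0.05]
clock 3.45 tcp unit mm [-82.   -0.   69.8] F unit [-0.46  0.59  0.05] w -4.7724953006466954e-05 q [-0.27  0.24  1.94 -0.    0.96 -1.58]
shift tool now cm [-0.    0.01  1.18]
```

Well aligned; press down.

Request:
servo_tool(deltas=[0,0,0.5,0,0,0,0,0,0.3,0,0,0,0,0,0.2,0,0,0,0,0,0.2,0,0,0])

```text
clock: 3.85
position: [0.4656, -0.0598, 0.0572]
ee_rot: [0.001, 0.13, 0.992, -0.001]
contact_force: [0.3, -0.7, 0.3]
width: 0.0003
```

```bash
python3 -c "
from g import *
go(-82,0,58)
from rig import eyes
q,d=eyes.get_image('side')
a=q[:,:,::-1];cv2.imwrite('pics/s3.png',cv2.resize(a[145:295,150:350],None,fx=4,fy=4,interpolation=cv2.INTER_CUBIC))
q,d=eyes.get_image('wrist');cv2.imwrite('pics/w3.png',q[:,:,::-1])
go(-82,0,58)
"
```

```text
turn(deg,tool) [  0.28   0.23 179.96]
turn(deg,tool) [-0.14  0.18 -0.04]
clock 3.85 tcp unit mm [-81.5  -0.   57.2] F unit [ 0.45 -0.65  0.3 ] w 0.0002765117881731385 q [-0.27  0.26  1.95 -0.    0.93 -1.58]
shift tool now cm [ 0.05  0.   -0.08]
turn(deg,tool) [  0.22   0.23 179.96]
turn(deg,tool) [-0.14  0.14 -0.04]
clock 3.95 tcp unit mm [-81.8  -0.   57. ] F unit [ 0.57  0.66 -0.72] w 0.00039436232204860777 q [-0.27  0.26  1.95 -0.    0.93 -1.58]
shift tool now cm [ 0.02  0.   -0.1 ]
```

View pics/s3.png

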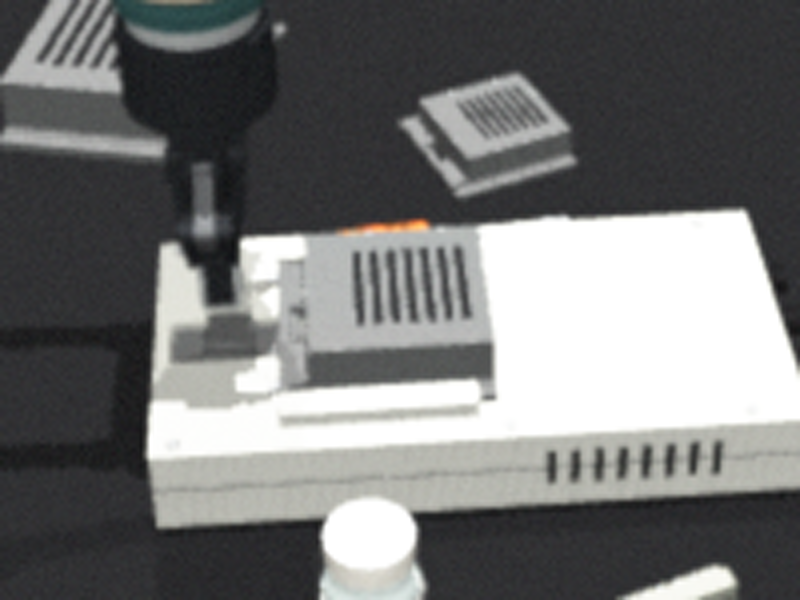

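View pics/w3.png

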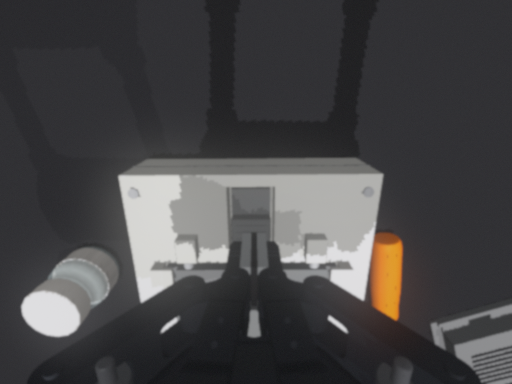

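```bash
python3 -c "
from g import *
p=np.load('pose.npy')
for z in (57,63,70):
  u=proj('side',unitpts(p,[[-.0817,0,z/1000],[-.0817,.0145,z/1000],[-.0817,-.0145,z/1000],[-.08,0,.063],[-.092,-.013,.063]]));print(z,((u-[150,145])*4).round(0).tolist())
from rig import eyes
q,d=eyes.get_image('side')
c=cal('side');R=cv2.Rodrigues(c['rvec'])[0]
for (U,V) in [(222,295),(222,285),(230,325),(230,335),(190,340),(300,300),(400,250),(180,400)]:
  u,v=int(U/4+150),int(V/4+145);z=d[v,u];P=R.T@(z*np.linalg.solve(c['camera_matrix'],[u,v,1])-c['tvec'].ravel())
  cc,s=np.cos(p[2]),np.sin(p[2]);e=P[:2]-p[:2];print(U,V,np.round([cc*e[0]+s*e[1],-s*e[0]+cc*e[1],P[2]],4))
"
```

```text
57 [[227.0, 334.0], [228.0, 316.0], [227.0, 352.0], [229.0, 325.0], [206.0, 342.0]]
63 [[226.0, 325.0], [227.0, 307.0], [226.0, 343.0], [229.0, 325.0], [206.0, 342.0]]
70 [[225.0, 315.0], [226.0, 297.0], [225.0, 333.0], [229.0, 325.0], [206.0, 342.0]]
222 295 [-0.0823 -0.0105  0.0943]
222 285 [-0.0819 -0.0105  0.0996]
230 325 [-0.081   0.003   0.0612]
230 335 [-0.0806 -0.0065  0.0637]
190 340 [-0.1027  0.0014  0.053 ]
300 300 [-0.0427  0.0158  0.0644]
400 250 [0.0119 0.0298 0.0849]
180 400 [-0.105  -0.0467  0.0545]
```

```bash
python3 -c "
from g import *
p=np.load('pose.npy')
from rig import eyes
q,d=eyes.get_image('side')
c=cal('side');R=cv2.Rodrigues(c['rvec'])[0]
for u in (204,206,208,210):
 for v in range(212,236,1):
  z=d[v,u];P=R.T@(z*np.linalg.solve(c['camera_matrix'],[u,v,1])-c['tvec'].ravel())
  cc,s=np.cos(p[2]),np.sin(p[2]);e=P[:2]-p[:2];print(u,v,q[v,u],np.round([cc*e[0]+s*e[1],-s*e[0]+cc*e[1],P[2]],3)) if u in(206,) else 0
a=q[:,:,::-1];cv2.imwrite('pics/s4.png',cv2.resize(a[190:250,175:255],None,fx=10,fy=10,interpolation=cv2.INTER_NEAREST))
go(-82,0,58)
"
```

```text
206 212 [33 34 35] [-0.079 -0.011  0.11 ]
206 213 [33 36 37] [-0.079 -0.014  0.11 ]
206 214 [31 34 36] [-0.079 -0.011  0.105]
206 215 [28 33 34] [-0.079 -0.014  0.105]
206 216 [29 33 35] [-0.08  -0.014  0.103]
206 217 [30 34 35] [-0.08  -0.01   0.097]
206 218 [30 30 34] [-0.08  -0.011  0.095]
206 219 [33 33 34] [-0.08  -0.012  0.093]
206 220 [58 60 59] [-0.081 -0.013  0.091]
206 221 [112 114 115] [-0.081 -0.012  0.087]
206 222 [151 151 149] [-0.084  0.023  0.056]
206 223 [126 127 122] [-0.084  0.02   0.055]
206 224 [92 93 93] [-0.083  0.008  0.063]
206 225 [88 87 85] [-0.083  0.001  0.066]
206 226 [87 87 87] [-0.083  0.001  0.063]
206 227 [85 84 84] [-0.083 -0.003  0.064]
206 228 [79 79 77] [-0.083 -0.007  0.064]
206 229 [80 82 81] [-0.083 -0.007  0.062]
206 230 [92 94 95] [-0.083 -0.012  0.063]
206 231 [101 102 100] [-0.083 -0.013  0.061]
206 232 [86 88 87] [-0.083 -0.017  0.062]
206 233 [86 87 83] [-0.083 -0.016  0.058]
206 234 [115 116 113] [-0.083 -0.015  0.055]
206 235 [161 161 156] [-0.083 -0.018  0.055]
turn(deg,tool) [  0.28   0.23 179.96]
turn(deg,tool) [-0.14  0.18 -0.04]
clock 4.05 tcp unit mm [-81.5   0.   57.4] F unit [-0.09 -0.98  0.14] w -5.6180509721245295e-05 q [-0.27  0.26  1.95 -0.    0.93 -1.58]
shift tool now cm [ 0.05 -0.   -0.06]
```

View pics/s4.png

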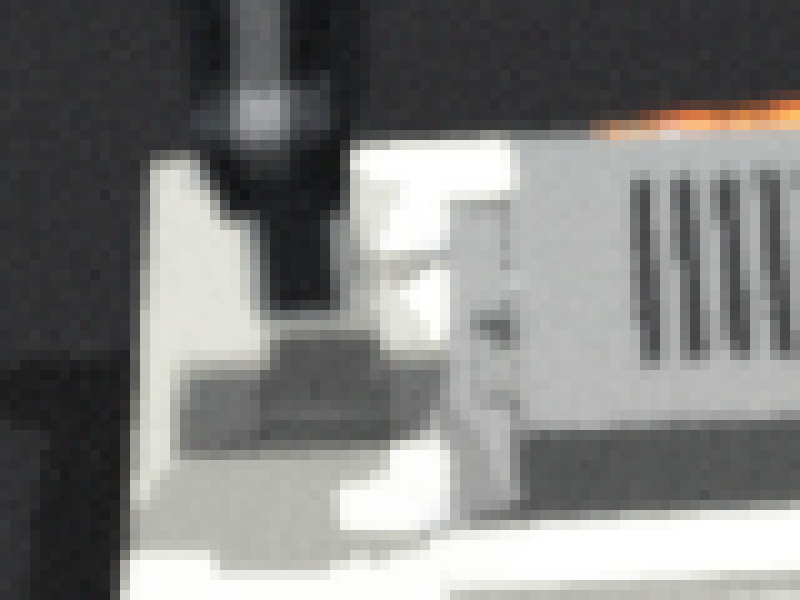

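Request:
servo_tool(deltas=[0,0,0.8,0,0,0,0,0,0.5,0,0,0,0,0,0,0,0,0])

```text
clock: 4.35
position: [0.4659, -0.0599, 0.0436]
ee_rot: [0.002, 0.13, 0.992, -0.001]
contact_force: [0.1, -1.2, -0.3]
width: -0.0003
```

```bash
python3 -c "
from g import *
from rig import eyes
go(-82,0,58)
q,d=eyes.get_image('side')
a=q[:,:,::-1];cv2.imwrite('pics/s5.png',cv2.resize(a[190:250,175:255],None,fx=10,fy=10,interpolation=cv2.INTER_NEAREST))
"
```

```text
turn(deg,tool) [  0.36   0.22 179.96]
turn(deg,tool) [-0.14  0.23 -0.04]
clock 4.35 tcp unit mm [-81.2  -0.1  43.6] F unit [ 0.44 -1.16 -0.3 ] w -0.0003467638217266336 q [-0.27  0.28  1.97 -0.    0.89 -1.58]
shift tool now cm [ 0.08  0.   -1.44]
```

View pics/s5.png

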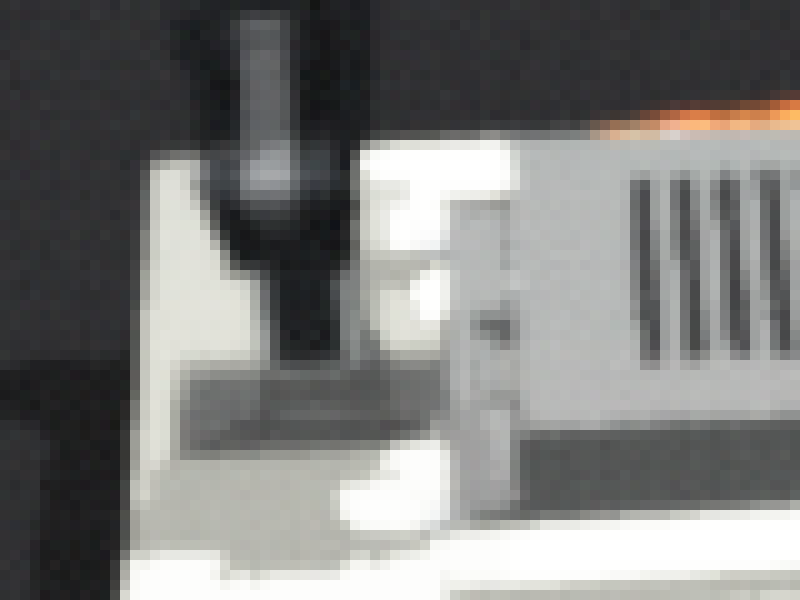

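Request:
servo_tool(deltas=[0,0,0.5,0,0,0,0,0,0,0,0,0])

```text
clock: 4.6
position: [0.4673, -0.0603, 0.039]
ee_rot: [0.003, 0.13, 0.992, -0.002]
contact_force: [-0.2, 0.3, 1.0]
width: 0.0003
```

Request:
servo_tool(deltas=[0,0,0.3,0,0,0,0,0,0,0,0,0])

```text
clock: 4.8
position: [0.468, -0.0605, 0.0371]
ee_rot: [0.004, 0.13, 0.992, -0.002]
contact_force: [-2.1, 0.2, 6.9]
width: 0.0
```

Request:
servo_tool(deltas=[0,0,0.3,0,0,0,0,0,0,0,0,0])

```text
clock: 5.0
position: [0.4682, -0.0606, 0.0365]
ee_rot: [0.004, 0.13, 0.992, -0.002]
contact_force: [-2.0, 1.0, 7.9]
width: -0.0002
```

Request:
servo_tool(deltas=[0,0,0.5,0,0,0,0,0,0.5,0,0,0])

```text
clock: 5.2
position: [0.4686, -0.0607, 0.0347]
ee_rot: [0.005, 0.13, 0.992, -0.002]
contact_force: [-14.2, 3.8, 59.7]
width: -0.0
```

```bash
python3 -c "
from g import *
from rig import eyes
go(-82,0,30)
q,d=eyes.get_image('side')
a=q[:,:,::-1];cv2.imwrite('pics/s6.png',cv2.resize(a[190:260,175:275],None,fx=8,fy=8,interpolation=cv2.INTER_NEAREST))
go(-82,0,30)
"
```

```text
turn(deg,tool) [  -0.97   -0.27 -179.99]
turn(deg,tool) [-0.17  0.62  0.  ]
clock 5.2 tcp unit mm [-78.3  -0.1  34.7] F unit [-1.466e+01  2.000e-02  5.975e+01] w -4.993965020689726e-05 q [-0.27  0.29  1.98 -0.    0.86 -1.58]
shift tool now cm [0.37 0.01 0.47]
turn(deg,tool) [  -0.99   -0.27 -179.99]
turn(deg,tool) [-0.17  0.63  0.  ]
clock 5.25 tcp unit mm [-78.4  -0.1  34.9] F unit [-11.52   0.87  49.27] w 0.00014746344226532147 q [-0.27  0.29  1.98 -0.    0.86 -1.58]
shift tool now cm [0.37 0.01 0.49]
```

View pics/s6.png

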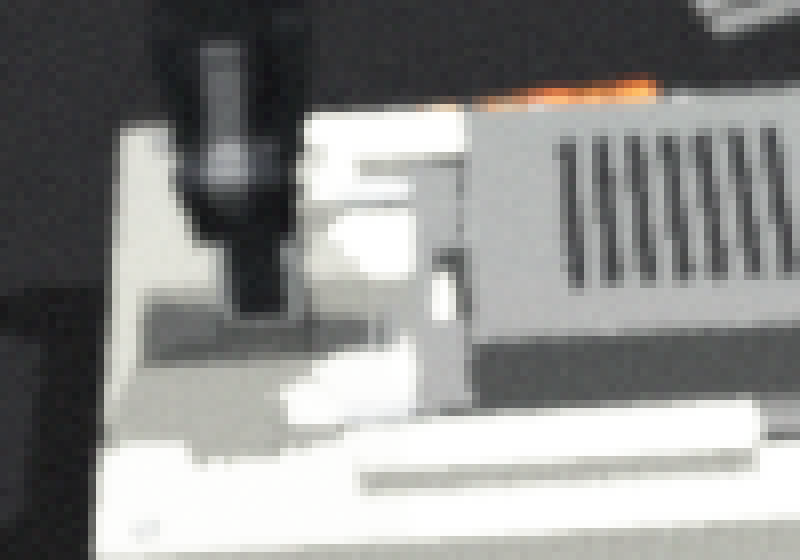

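Request:
servo_tool(deltas=[0,0,-1.5,0,0,0,0,0,-1.5,0,0,0,0,0,0,0,-0.5,0,-2.0,0,0,0,0,0,0,0,0,0,0,0], jaw=3)

```text
clock: 5.75
position: [0.4877, -0.0656, 0.0687]
ee_rot: [0.012, 0.129, 0.992, -0.003]
contact_force: [0.3, -0.6, 0.0]
width: 0.03
```

```bash
python3 -c "
from g import *
from rig import eyes
go(-50,0,47)
q,d=eyes.get_image('side')
a=q[:,:,::-1];cv2.imwrite('pics/s7.png',cv2.resize(a[180:260,175:275],None,fx=7,fy=7,interpolation=cv2.INTER_NEAREST))
"
```

```text
turn(deg,tool) [  -2.22   -0.29 -179.96]
turn(deg,tool) [-0.19  1.41  0.03]
clock 5.75 tcp unit mm [-58.6   0.1  68.7] F unit [ 0.42 -0.55  0.01] w 0.029968253443247838 q [-0.27  0.27  1.91 -0.    0.94 -1.58]
shift tool now cm [-0.81 -0.    2.19]
```

View pics/s7.png

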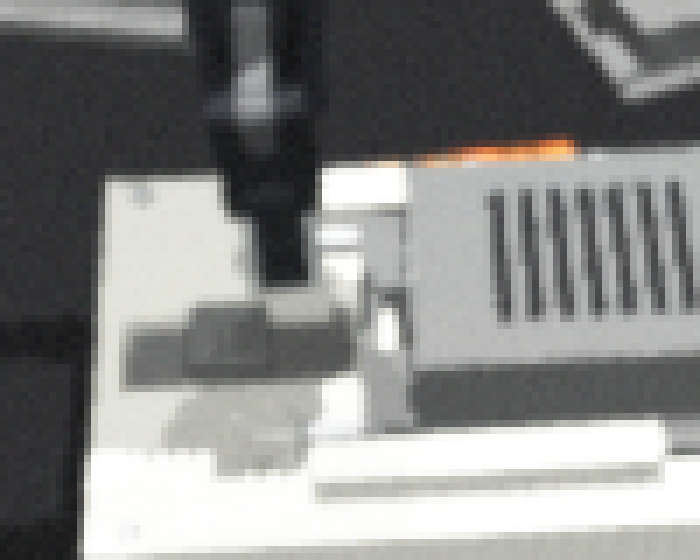

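```bash
python3 -c "
from g import *
p=np.load('pose.npy')
for y in(-20,-26,-30):
 for z in(80,90,100):print(y,z,proj('side',unitpts(p,[[-.0586,y/1000,z/1000]])).round(1))
from rig import eyes
q,d=eyes.get_image('side');c=cal('side');R=cv2.Rodrigues(c['rvec'])[0]
for u in (214,216):
 for v in range(214,223):
  z=d[v,u];P=R.T@(z*np.linalg.solve(c['camera_matrix'],[u,v,1])-c['tvec'].ravel())
  cc,s=np.cos(p[2]),np.sin(p[2]);e=P[:2]-p[:2];print(u,v,np.round([cc*e[0]+s*e[1],-s*e[0]+cc*e[1],P[2]],3))
go(-50,0,47)
"
```

```text
-20 80 [[217.1 225.7]]
-20 90 [[216.7 222. ]]
-20 100 [[216.4 218.2]]
-26 80 [[217.1 227.6]]
-26 90 [[216.7 223.9]]
-26 100 [[216.4 220.1]]
-30 80 [[217.1 228.9]]
-30 90 [[216.7 225.2]]
-30 100 [[216.4 221.4]]
214 214 [-0.062 -0.028  0.118]
214 215 [-0.062 -0.029  0.116]
214 216 [-0.063 -0.028  0.112]
214 217 [-0.063 -0.029  0.111]
214 218 [-0.063 -0.027  0.106]
214 219 [-0.063 -0.027  0.104]
214 220 [-0.063 -0.026  0.101]
214 221 [-0.064 -0.026  0.098]
214 222 [-0.067  0.022  0.055]
216 214 [-0.017 -0.798  0.739]
216 215 [-0.059 -0.027  0.114]
216 216 [-0.059 -0.03   0.114]
216 217 [-0.059 -0.028  0.11 ]
216 218 [-0.059 -0.029  0.108]
216 219 [-0.059 -0.03   0.106]
216 220 [-0.059 -0.028  0.102]
216 221 [-0.06  -0.019  0.092]
216 222 [-0.062  0.019  0.057]
turn(deg,tool) [  -1.57   -0.29 -179.95]
turn(deg,tool) [-0.18  1.    0.04]
clock 5.85 tcp unit mm [-63.1   0.3  67.6] F unit [-0.69  0.21 -0.35] w 0.029789086243604025 q [-0.27  0.26  1.91 -0.    0.95 -1.58]
shift tool now cm [-1.27 -0.02  2.08]
```

Request:
servo_tool(deltas=[-1.0,0,0,0,1.2,0,0,0,0,0,0,0,0,0,1.2,0,0,0,0,0,1.0,0,0,0,0,0,0,0,0,0])

```text
clock: 6.35
position: [0.4847, -0.0645, 0.0413]
ee_rot: [-0.008, 0.129, 0.992, -0.0]
contact_force: [0.3, -0.5, -0.0]
width: 0.0297
```

```bash
python3 -c "
from g import *
from rig import eyes
go(-50,0,44)
q,d=eyes.get_image('side')
a=q[:,:,::-1];cv2.imwrite('pics/s8.png',cv2.resize(a[180:260,175:275],None,fx=7,fy=7,interpolation=cv2.INTER_NEAREST))
go(-50,0,44)
"
```

```text
turn(deg,tool) [   1.48   -0.27 -179.94]
turn(deg,tool) [-0.17 -0.94  0.05]
clock 6.35 tcp unit mm [-61.9   0.4  41.3] F unit [ 0.45 -0.41 -0.  ] w 0.029664056599637417 q [-0.27  0.32  1.92 -0.    0.92 -1.58]
shift tool now cm [-1.18 -0.04 -0.29]
turn(deg,tool) [   1.42   -0.28 -179.94]
turn(deg,tool) [-0.18 -0.91  0.06]
clock 6.4 tcp unit mm [-61.6   0.4  41.8] F unit [-0.94 -0.18 -0.81] w 0.030094069744161765 q [-0.27  0.32  1.92 -0.    0.93 -1.58]
shift tool now cm [-1.15 -0.04 -0.24]
```

View pics/s8.png

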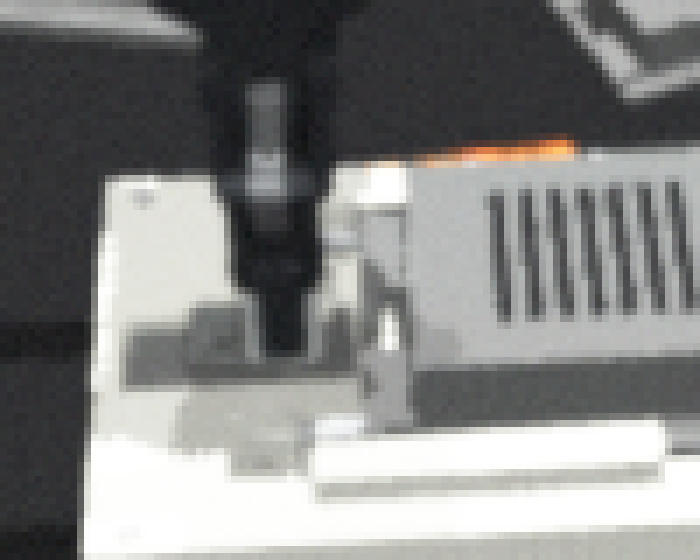

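Request:
servo_tool(deltas=[-0.4,0,-0.2,0,-0.8,0,-0.6,0,0,0,0,0,-0.6,0,0,0,0,0,-0.6,0,0,0,0,0,-0.6,0,0,0,0,0])

```text
clock: 6.9
position: [0.5139, -0.0721, 0.0452]
ee_rot: [0.0, 0.129, 0.992, -0.002]
contact_force: [-1.1, 0.1, 0.0]
width: 0.0298
```

```bash
python3 -c "
from g import *
from rig import eyes
go(60,0,44)
q,d=eyes.get_image('side')
a=q[:,:,::-1];cv2.imwrite('pics/s9.png',cv2.resize(a[180:260,175:275],None,fx=7,fy=7,interpolation=cv2.INTER_NEAREST))
"
```

```text
turn(deg,tool) [-1.1000e-01 -2.7000e-01 -1.7994e+02]
turn(deg,tool) [-0.17  0.07  0.06]
clock 6.9 tcp unit mm [-31.6   0.5  45.2] F unit [-1.09 -0.13  0.03] w 0.029798143367390718 q [-0.27  0.34  1.86 -0.    0.94 -1.58]
shift tool now cm [-9.16 -0.06  0.13]
```

View pics/s9.png

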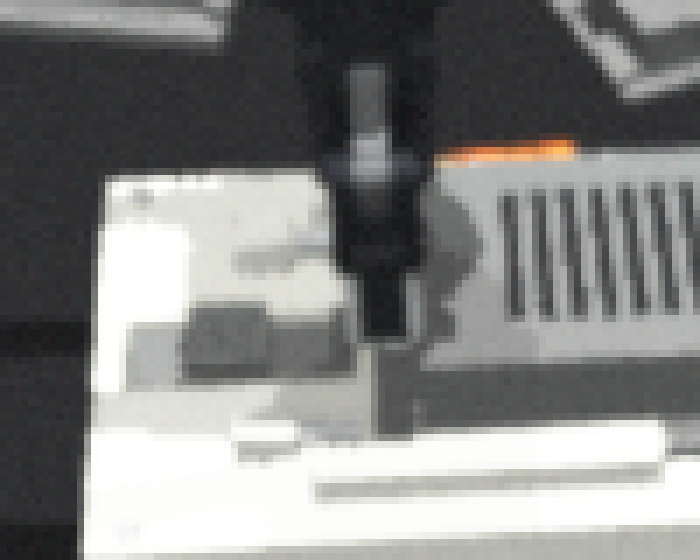

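Request:
servo_tool(deltas=[-0.6,0,0,0,0,0,-0.6,0,0,0,0,0,-0.6,0,0,0,0,0,-0.6,0,0,0,0,0,-0.6,0,0,0,0,0,-0.6,0,0,0,0,0,-0.6,0,0,0,0,0])

```text
clock: 7.65
position: [0.5579, -0.0838, 0.045]
ee_rot: [-0.0, 0.129, 0.992, -0.001]
contact_force: [-0.7, 1.5, 1.2]
width: 0.0299
```

```bash
python3 -c "
from g import *
from rig import eyes
go(60,0,44)
q,d=eyes.get_image('side')
a=q[:,:,::-1];cv2.imwrite('pics/s10.png',cv2.resize(a[180:280,175:375],None,fx=4,fy=4,interpolation=cv2.INTER_NEAREST))
"
```

```text
turn(deg,tool) [ 5.0000e-02 -2.7000e-01 -1.7994e+02]
turn(deg,tool) [-0.17 -0.03  0.06]
clock 7.65 tcp unit mm [13.9  0.5 45. ] F unit [-1.02  1.23  1.19] w 0.02987571990670043 q [-0.27  0.4   1.76 -0.    0.98 -1.58]
shift tool now cm [-4.61 -0.06  0.09]
```

View pics/s10.png

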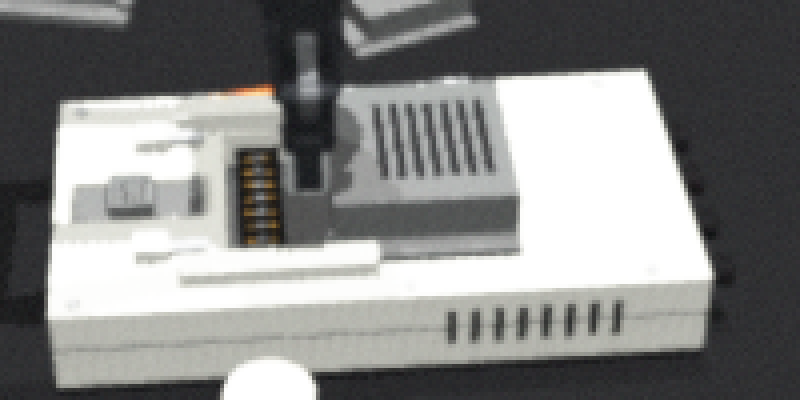

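Request:
servo_tool(deltas=[-0.6,0,0,0,0,0,-0.6,0,0,0,0,0,-0.6,0,0,0,0,0,-0.6,0,0,0,0,0,-0.6,0,0,0,0,0,-0.6,0,0,0,0,0,-0.5,0,0,0,0,0,-0.4,0,0,0,0,0,-0.3,0,0,0,0,0,0,0,0,0,0,0])

```text
clock: 8.7
position: [0.6105, -0.0978, 0.0448]
ee_rot: [0.001, 0.129, 0.992, -0.002]
contact_force: [-0.4, 0.1, -0.3]
width: 0.0299
```

```bash
python3 -c "
from g import *
from rig import eyes
go(66,0,44)
q,d=eyes.get_image('side')
a=q[:,:,::-1];cv2.imwrite('pics/s11.png',cv2.resize(a[180:280,175:375],None,fx=4,fy=4,interpolation=cv2.INTER_CUBIC))
q,d=eyes.get_image('scene')
a=q[:,:,::-1];cv2.imwrite('pics/c11.png',cv2.resize(a[145:335,90:290],None,fx=3,fy=3,interpolation=cv2.INTER_CUBIC))
"
```

```text
turn(deg,tool) [-1.5000e-01 -2.7000e-01 -1.7995e+02]
turn(deg,tool) [-0.17  0.1   0.05]
clock 8.7 tcp unit mm [68.3  0.5 44.8] F unit [-0.4  -0.05 -0.32] w 0.029948890270913468 q [-0.27  0.47  1.64 -0.    1.03 -1.58]
shift tool now cm [ 0.23 -0.05  0.08]
```

View pics/s11.png

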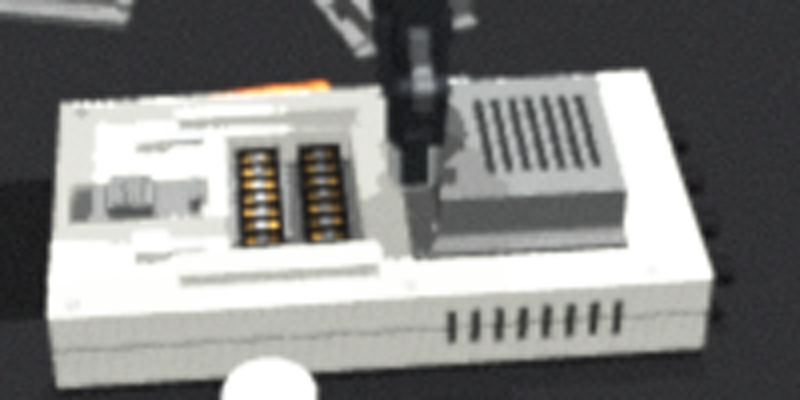

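View pics/c11.png

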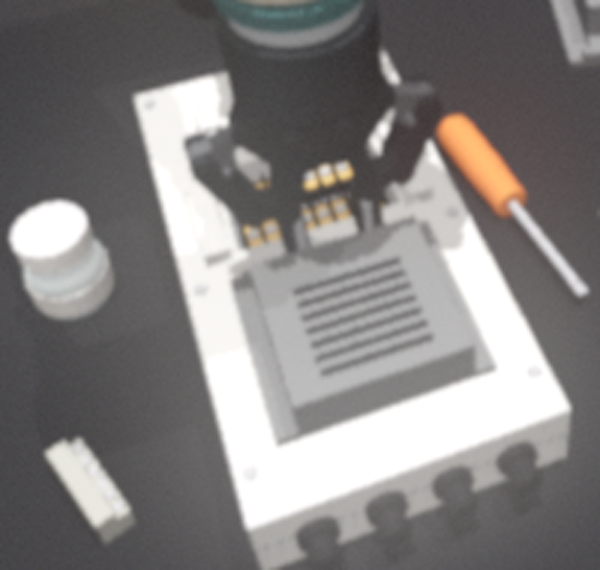

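```bash
python3 -c "
from h import *
p=np.load('pose.npy');c,s=np.cos(p[2]),np.sin(p[2])
def U(P):
  e=P[:,:2]-p[:2];return np.c_[c*e[:,0]+s*e[:,1],-s*e[:,0]+c*e[:,1]].round(4)
print(U(onz('side',(np.array([(432,250),(627,247)])+.5)/4-.5+[175,180],.055)))
print(U(onz('scene',(np.array([(278,443),(494,370),(234,283)])+.5)/3-.5+[90,145],.055)))
"
```

```text
[[ 0.0732 -0.053 ]
 [ 0.1721 -0.0588]]
[[ 0.1721 -0.0595]
 [ 0.1733  0.0581]
 [ 0.0632 -0.0582]]
```

Request:
servo_tool(deltas=[0.8,0,0,0,0,0,0.8,0,0,0,0,0,0,0,-2,0,0,0,0,0,-4,0,0,0,0,0,-4,0,0,0,2,0,-4,0,0,0,4,0,-2,0,0,0,4,0,0,0,0,0,4,0,0,0,0,0,0,0,0,0,0,0,0,0,0,0,0,0])

```text
clock: 9.9
position: [0.4451, -0.0533, 0.2104]
ee_rot: [-0.001, 0.129, 0.992, -0.001]
contact_force: [0.1, 0.5, -1.0]
width: 0.0301
```

```bash
python3 -c "
from g import *
from rig import eyes
go(66,0,44)
q,d=eyes.get_image('side')
a=q[:,:,::-1];cv2.imwrite('pics/s12.png',cv2.resize(a[180:315,170:370],None,fx=4,fy=4,interpolation=cv2.INTER_CUBIC))
q,d=eyes.get_image('scene')
a=q[:,:,::-1];cv2.imwrite('pics/c12.png',cv2.resize(a[145:335,90:290],None,fx=3,fy=3,interpolation=cv2.INTER_CUBIC))
"
```

```text
turn(deg,tool) [   0.2    -0.28 -179.93]
turn(deg,tool) [-0.18 -0.13  0.07]
clock 9.9 tcp unit mm [-103.     1.   210.4] F unit [ 0.01  0.48 -0.96] w 0.030143426570876482 q [-0.27  0.08  1.75 -0.    1.31 -1.58]
shift tool now cm [-16.93  -0.07  16.6 ]
```

View pics/s12.png

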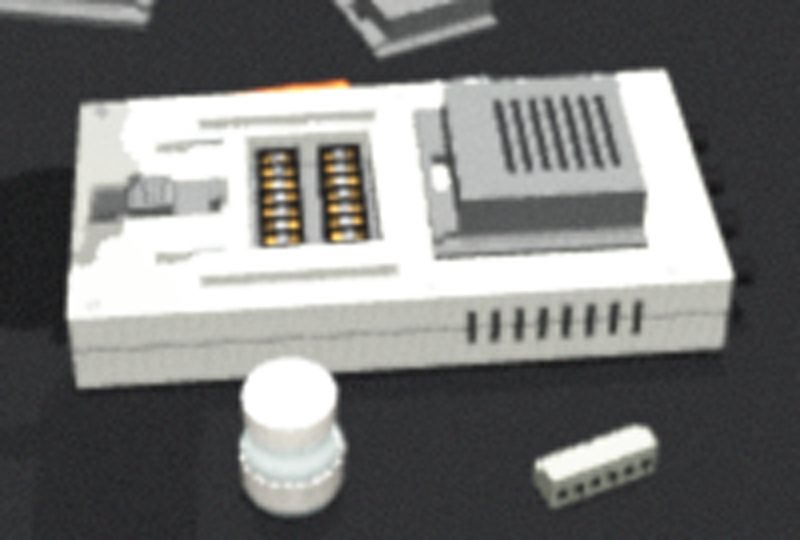

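View pics/c12.png

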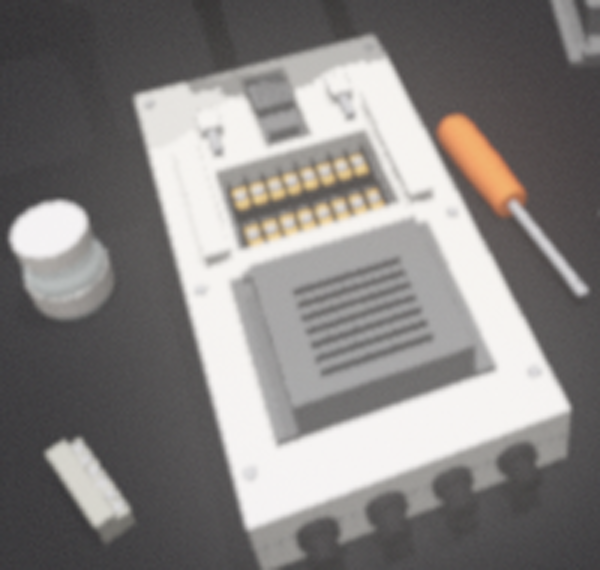

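The recess is fully open. The cover lies flat and square past the rails, the tab is up, the bystanders haven't moved, and the arm is clear.

```bash
python3 -c "
from rig import manip
print(manip.sign_off())"
```

```text
the job is handed in; nothing more can be done
None
```

The terminal compartment is open and I have handed the job in at about 10 s on the robot's clock; the sign-off reported no verdict. I pressed the tab with the closed fingers until the cover sprang free. Then I opened the jaws to 3 cm, pushed the cover by its hood face off the rails, and backed away upward.

**Last checks (camera images from both fixed views):**
- **Cover:** it is about 117 mm along the unit's x, and its near corners are at roughly 62 mm against the 44 mm needed. It looks flat and square on the casing top, well short of overhanging.
- **Recess and tab:** the whole terminal recess is open, and the tab looks up again; I judged this by eye and did not measure the joint.
- **Bystanders:** the jar, plug and screwdriver show no visible movement.
- **Arm:** it is well clear at a reported height of 0.21 m, with contact force readings within noise.

**What disagreed or went less cleanly:**
- **Fingertip height:** the real fingertips sat about 23 mm (jaws shut) to 28 mm (jaws 3 cm open) above the reported tool point. I found contact by looking at the images and watching the force instead.
- **Press force:** it peaked at about 60 N on the fingers once the tab hit its stop, well over the 7–9 N it needs. It stayed below the 120 N wrist limit.
- **Corner measurement:** one reading of the near corner on the −y side gave 73 mm from the side camera against 63 mm from the scene camera. The far edge agreed in both at 172–173 mm, so I relied on that.

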